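# Flag the weak spring on the bench mixer

## Task

One of the three spring-mounted rubber heads on the bench mixer has a weak spring. Press all three heads with the fingertips, in turn from the robot's left to its right, to feel which one is the softest, then push the white tag in front of that head all the way down to mark it out of order. Leave the other two tags up; only press, do not pull up, lift or carry anything, and leave the jar, rack and block around the mixer where they stand.

Things in the scene. Friction and masses are not known exactly. Their poses are not given: they have to be found in the camera images.
- mixer: white bench mixer, a box 180 mm deep (x) and 320 wide (y), deck 60 mm above the bench, fixed. Origin: centre of underside; x away from the robot (turned up to 0.35 rad), y left, z up. Three black heads that look alike (on springs spring_a, the softest, spring_b and spring_c, dealt anew each time, unseen) stand 100 mm apart along y, 35 mm beyond its centre line; a white push tag stands 80 mm in front (-x) of each head.
- head_left (a point): centre of the top of the left (+y, robot's left) head at rest, 90 mm above the bench; a fixed point, it does not sink. Flat rubber disc, 44 mm across, 15 thick, on a spring: sinks straight down at most 15 mm and comes back. The three springs, dealt in unknown order, start to give at about 1 N and need 0.2 (softest), 0.55 or 0.95 N more per mm: some 3, 6.5 and 10.5 N for 10 mm.
- tag_left (a joint): travel of the tag in front of the left head (m), positive down: 0 to 0.002 at the start (up), 0.014 fully down at its stop. Needs about 3 N and stays where it is pushed; pulled, it could rise to -0.006.
- tag_left_top (a point): centre of the top face of the tag in front of the left head, moving with it: a white plate 20 mm (mixer x) by 34 mm (mixer y), 6 mm thick, on a stem; 86 to 88 mm above the bench when up, 74 mm when fully down.
- head_middle (a point): centre of the top of the middle head at rest, 90 mm above the bench; a fixed point, it does not sink. Flat rubber disc, 44 mm across, 15 thick, on a spring: sinks straight down at most 15 mm and comes back. The three springs, dealt in unknown order, start to give at about 1 N and need 0.2 (softest), 0.55 or 0.95 N more per mm: some 3, 6.5 and 10.5 N for 10 mm.
- tag_middle (a joint): travel of the tag in front of the middle head (m), positive down: 0 to 0.002 at the start (up), 0.014 fully down at its stop. Needs about 3 N and stays where it is pushed; pulled, it could rise to -0.006.
- tag_middle_top (a point): centre of the top face of the tag in front of the middle head, moving with it: a white plate 20 mm (mixer x) by 34 mm (mixer y), 6 mm thick, on a stem; 86 to 88 mm above the bench when up, 74 mm when fully down.
- head_right (a point): centre of the top of the right (-y, robot's right) head at rest, 90 mm above the bench; a fixed point, it does not sink. Flat rubber disc, 44 mm across, 15 thick, on a spring: sinks straight down at most 15 mm and comes back. The three springs, dealt in unknown order, start to give at about 1 N and need 0.2 (softest), 0.55 or 0.95 N more per mm: some 3, 6.5 and 10.5 N for 10 mm.
- tag_right (a joint): travel of the tag in front of the right head (m), positive down: 0 to 0.002 at the start (up), 0.014 fully down at its stop. Needs about 3 N and stays where it is pushed; pulled, it could rise to -0.006.
- tag_right_top (a point): centre of the top face of the tag in front of the right head, moving with it: a white plate 20 mm (mixer x) by 34 mm (mixer y), 6 mm thick, on a stem; 86 to 88 mm above the bench when up, 74 mm when fully down.
- jar: bystander: white screw-cap jar, 54 mm across, 95 mm tall, standing behind the mixer; origin centre of underside, z up
- rack: bystander: green tube rack with capped tubes, 160 x 75 mm, 82 mm tall with the tubes, standing to the left of the mixer; origin centre of underside
- block: bystander: white tube block, 90 x 70 mm, 50 mm tall, standing to the right of the mixer; origin centre of underside

How it is judged:
By the outcome, as a careful person would: the job done as asked, in the order asked, and still so for the second after the job is handed in, with the robot touching nothing.
It also fails if it takes over 45 s, if anything falls off the work surface, if the arm or the gripper's body presses on something with over 40 N, if the wrist force passes 120 N, or if a joint passes its speed limit or range.

## Robot

A 6-joint arm with a two-finger parallel gripper is mounted at the origin on the work surface. World frame = base frame: x ahead of the robot, y to its left, z up, the work surface at z = 0. Lengths are in m, angles in degrees, forces in N, time in s.
With the tool pointing down it reaches from about 0.35 to 0.875 m from the base axis. Payload 4.2 kg.
Tool frame: the origin (TCP) lies on the front face of the gripper's body, between the roots of the fingers; the fingertips stand 70 mm ahead of it and the grasp point (between the pads) lies 51 mm ahead of it; x points along the fingers, y is the direction in which the jaws open and shut, and the axes are right-handed (so a half turn about x gives the same grasp; the last joint's range is limited). The gripper opens to 87 mm and grips with 3 to 60 N. Pads are 19 mm wide; open, the fingers measure 117 mm over their backs; the gripper's body (75 mm by 190 mm) begins 51 mm behind the grasp point.
Start: joints at [-56.918, 22.042, 0.453, 0, -68.411, -14.817], TCP at [0.196, -0.593, 0.292] pointing down, gripper open.
Joint ranges: [-179.83, 179.83], [-69.29, 118.12], [-61.27, 80.66], [-181.25, 117.63], [-171.15, -9.14], [-177.46, 177.46]. Speed limits (degrees/s): [159.86, 159.86, 180, 180, 180, 180].

## Interface

Orientations are given as a 3x3 rotation matrix whose columns are the frame's x, y, z axes.
In Python, from station import r, viewer, spotter gives the robot as it stands.
- The arm moves only by the tool move_arm, never from a script. Its argument "series" is a list that holds one entry, the list of rows, each a list of 7 numbers: the turn, a rotation vector about the world's x, y, z scaled (see below), then the shift along the world's x, y, z scaled (see below), then the opening, from 0 (shut) to 1 (fully open). A call has 1 to 20 rows; each row shifts and turns the pose as measured when the row begins; what a row does not reach is not made up. The controller multiplies each number of a shift by 60 mm and each number of a turn by 8 degrees. A row lasts 1/8 s, in which the tool goes at most 62.5 mm and 10.7 degrees, less where a joint would pass 70% of its speed; a pose out of reach is approached as far as the arm can. A call with a number of a shift or a turn outside -1 to 1 is refused whole. A call with a gripper value outside its range is refused whole. The fingers move at their own pace and stop on an object; the grip force is fixed at half the most. Time passes only in rows, so rows that do not move let the fingers close. It gives the time, the measured TCP pose, the force and the opening at its end, in the units of the state.
- r.sense(): the state, without advancing time (a new reading comes with each control period).
- viewer.capture(name): name is "side" or "top"; returns (picture, depth): 384x512x3 uint8, red, green, blue; 384x512 float32, m along the optical axis (not along the pixel's ray), 0 where there is no reading.
- viewer.camera_params(name): a dict with "mtx" (3x3 intrinsics, pixels), "pose" (4x4, takes a point from camera to world coordinates). Camera axes: x right, y down, z forward; pixel columns grow to the right and rows downward; lengths in m; the calibration is good to about 2 mm. A picture is of the moment at which its call begins. camera_params takes no time and is no camera call.
- r.finish_job(): hands the job in, once; it reports no verdict.
Trained networks look in the newest picture that a camera, given by its name, has taken for a name from the list of things; names that differ only in an ending like _2 or _b are one class to them, and where a whole thing is asked for, a point or a joint stands for the part that bears it (a point fixed in the world has none). Each returns a list of dicts, best first, with "conf" (0 to 1); they miss things now and then, are a little off and sometimes report something else, mostly with a low value. They report only what shows in the picture. A call takes as long as a camera call.
- spotter.find_in(camera, name): "centre" ([column, row] in pixels, amid what is visible of it).
- spotter.trace(camera, name): "mask" (384x512 bool, what is visible of it) and "centre" ([column, row] in pixels, amid what is visible of it).
The state is a dict: "time_s": time; "joints": joint angles; "joint_velocities": joint speeds; "effort": joint torques, N m; "tcp_pos": TCP position; "ee_rot": TCP orientation; "wrist_force": force on the tool from outside, world axes, zero at the start; "moment": the same for the moment, N m; "gripper_width": opening from 0.0 (shut) to 1.0 (fully open).
Only numpy, scipy, OpenCV 4.12 (cv2) and the standard library are available. Lean on these libraries where they do the work, as an engineer would, in place of code of your own. Each camera call takes 0.05 s, during which the arm holds its last target.

## Working session

There is one attempt and no reset: what is moved stays moved. The work goes in short steps, Python scripts to look and compute and a tool call to move; the robot and the scene stay as the last step left them, time stands still between calls to the robot, and variables do not carry over. Pictures are saved under pics/ and viewed, and the job is handed in when it is done.

Besides the shell and the picture viewer there is one more tool, called after "Emit:" by a JSON object that holds its "name" and its "arguments", one argument or row to a line. move_arm: Moves the arm, as the interface text tells. Its arguments: {"type":"object","properties":{"series":{"type":"array","items":{"type":"array","items":{"type":"array","items":{"type":"number","minimum":-1,"maximum":1}}}}},"required":["series"]}

```bash
mkdir -p pics; ls; cat > h.py <<'E'
import numpy as np, cv2
from station import r, viewer, spotter
def world(cam,u,v,z=None,d=None):
    p=viewer.camera_params(cam); K=p["mtx"];T=np.array(p["pose"])
    ray=np.linalg.inv(K)@np.array([u,v,1.])
    if d is not None: return (T@np.append(ray*d,1))[:3]
    R=T[:3,:3]@ray; o=T[:3,3]; return o+R*(z-o[2])/R[2]
def cloud(cam,dep):
    p=viewer.camera_params(cam); K=np.array(p["mtx"]);T=np.array(p["pose"])
    v,u=np.mgrid[:dep.shape[0],:dep.shape[1]]
    P=np.stack([u,v,np.ones_like(u)],-1)@np.linalg.inv(K).T*dep[...,None]
    return P@T[:3,:3].T+T[:3,3]
E
python3 - <<'E'
from h import *
for c in("top","side"):
    p,d=viewer.capture(c); cv2.imwrite(f"pics/{c}0.png",p[...,::-1]); np.save(f"{c}0.npy",d)
    print(c,np.round(viewer.camera_params(c)["pose"],3).tolist())
    for n in ["mixer","head_left","tag_left_top","jar","rack","block"]:
        try:
            print(n,[(round(x["conf"],2),np.round(x["centre"],1).tolist()) for x in spotter.find_in(c,n)][:6])
        except Exception as e: print(n,e)
s=r.sense();print(s)
E
```

```text
pics
top [[0.002, -0.993, 0.116, 0.487], [-1.0, -0.005, -0.021, 0.048], [0.021, -0.116, -0.993, 1.2], [0.0, 0.0, 0.0, 1.0]]
mixer [(0.84, [227.7, 214.6])]
head_left [(0.56, [226.6, 212.7])]
tag_left_top [(0.49, [181.7, 222.7])]
jar [(0.73, [292.3, 146.2])]
rack [(0.86, [118.9, 193.0])]
block [(0.74, [337.3, 251.4])]
side [[-0.722, -0.362, 0.589, -0.043], [-0.691, 0.35, -0.633, 0.768], [0.023, -0.864, -0.503, 0.672], [0.0, 0.0, 0.0, 1.0]]
mixer [(0.76, [249.3, 235.9]), (0.68, [227.5, 233.2])]
head_left [(0.9, [249.5, 233.9])]
tag_left_top [(0.58, [225.4, 236.8])]
jar [(0.79, [251.5, 180.3])]
rack [(0.95, [145.2, 271.8])]
block [(0.56, [348.0, 205.7]), (0.32, [226.6, 235.8])]
{'time_s': 0.7, 'joints': array([-5.69190033e+01,  2.20393853e+01,  4.52680866e-01, -1.43521416e-03,
       -6.84116630e+01, -1.48164828e+01]), 'joint_velocities': array([-0.02896879, -0.03853193,  0.04835641,  0.03334527, -0.06273314,
        0.06297026]), 'effort': array([ 9.19812578e-05, -3.90327895e+01,  1.87588370e+01,  4.22342598e+00,
        1.55312946e-02, -1.24297151e-05]), 'tcp_pos': array([ 0.19589311, -0.59347561,  0.29227092]), 'ee_rot': array([[ 3.50692442e-05, -3.13395617e-01,  9.49622654e-01],
       [-1.11619608e-05,  9.49622655e-01,  3.13395618e-01],
       [-9.99999999e-01, -2.15901983e-05,  2.98044391e-05]]), 'wrist_force': array([-0.27845318, -0.43203987,  0.55590268]), 'moment': array([ 0.03185613,  0.02626827, -0.07675207]), 'gripper_width': 0.9999406937334224}
```

View pics/top0.png

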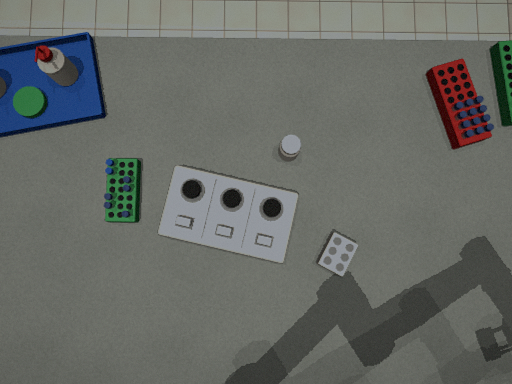

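View pics/side0.png

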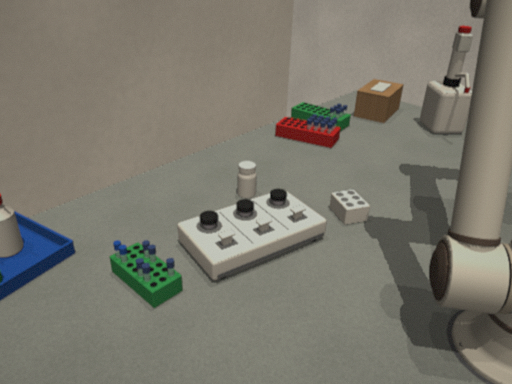

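The top picture shows the black heads at about (192,189), (232,198) and (272,208), with the tags at (184,222), (224,231) and (264,240). The jar is at (291,147), the rack at (122,190) and the block at (337,253). Next I measure these with the depth.

```bash
python3 - <<'E'
from h import *
im=cv2.imread("pics/top0.png"); d=np.load("top0.npy"); P=cloud("top",d)
H=[];Tg=[]
for k,(u,v) in enumerate([(192,189),(232,198),(272,208)]):
    m=np.zeros(d.shape,bool); m[v-16:v+17,u-16:u+17]=1
    hm=m&(im.max(2)<60)&(P[...,2]>.08)
    vs,us=np.nonzero(hm); q=P[hm]; c=world("top",us.mean(),vs.mean(),z=.09)
    H.append(c); print("head",hm.sum(),np.round(np.median(q,0),4),np.round(c,4),np.ptp(q[:,0]),np.ptp(q[:,1]))
for (u,v) in [(184,222),(224,231),(264,240)]:
    m=np.zeros(d.shape,bool); m[v-11:v+12,u-14:u+15]=1
    hm=m&(P[...,2]>.076)&(P[...,2]<.1)
    vs,us=np.nonzero(hm); q=P[hm]; c=world("top",us.mean(),vs.mean(),z=.087)
    Tg.append(c); print("tag",hm.sum(),us.mean(),vs.mean(),np.round(np.median(q,0),4),np.round(c,4),np.ptp(q[:,0]),np.ptp(q[:,1]))
H=np.array(H);Tg=np.array(Tg)
y=(H[0]-H[2])[:2]; print("ydir yaw", np.degrees(np.arctan2(-y[0],y[1])),np.linalg.norm(y))
w=(Tg-H)[:,:2]; print(np.linalg.norm(w,axis=1),np.degrees(np.arctan2(-w[:,1],-w[:,0])))
# deck
mm=(P[...,2]>.05)&(P[...,2]<.068)
n,l,st,ce=cv2.connectedComponentsWithStats(mm.astype(np.uint8))
i=1+np.argmax(st[1:,4]); q=P[l==i]; rc=cv2.minAreaRect(q[:,:2].astype(np.float32)); print("deck",rc,np.median(q[:,2]))
a=np.degrees(np.arctan2(-y[0],y[1])); c,s=np.cos(np.radians(a)),np.sin(np.radians(a)); R=np.array([[c,-s],[s,c]])
for n_,L in (("from heads",H.mean(0)[:2]-R@[.035,0]),("from tags",Tg.mean(0)[:2]-R@[-.045,0])): print(n_,L)
for n_ in("jar","rack","block"):
    o=spotter.find_in("top",n_)
    if o:
        u,v=o[0]["centre"]; print(n_,P[int(v),int(u)])
# side check
ds=np.load("side0.npy");Ps=cloud("side",ds)
ims=cv2.imread("pics/side0.png")
for (u,v) in [(208,218),(245,206),(278,195)]:
    print("side head",np.round(world("side",u,v-1,z=.09),4), np.round(Ps[v,u],4))
E
```

```text
head 253 [0.6223 0.1886 0.0896] [0.6224 0.189  0.09  ] 0.04333846711415246 0.040897688729516796
head 251 [0.6008 0.0921 0.0896] [0.6   0.092 0.09 ] 0.04169130524048392 0.03885940183011723
head 253 [ 0.5774 -0.0044  0.0899] [ 0.5781 -0.0052  0.09  ] 0.041497347222099856 0.04106447133814972
tag 118 182.6949152542373 221.10169491525423 [0.5452 0.207  0.0871] [0.545  0.2074 0.087 ] 0.024008201034190768 0.03541097729817089
tag 116 223.27586206896552 230.63793103448276 [0.5218 0.1106 0.0865] [0.5226 0.11   0.087 ] 0.024006071848207466 0.033679803369101174
tag 118 263.77966101694915 240.11864406779662 [0.5005 0.0124 0.0858] [0.5002 0.013  0.087 ] 0.0238104665141613 0.0337078418961
ydir yaw -12.84344452657318 0.19912358689023688
[0.07948034 0.07954076 0.07995665] [-13.39073865 -13.11194059 -13.12202935]
deck ((0.5666067600250244, 0.10027310252189636), (0.32016870379447937, 0.18004702031612396), 77.06997680664062) 0.05977904403360135
from heads [0.56603656 0.09969473]
from tags [0.56648323 0.1001128 ]
jar [ 0.7279744  -0.0551521   0.09683597]
rack [0.61687665 0.3761275  0.04404295]
block [ 0.47434068 -0.16961681  0.04926094]
side head [0.6184 0.1983 0.09  ] [0.6152 0.2012 0.0901]
side head [0.5952 0.1005 0.09  ] [0.5936 0.1021 0.0886]
side head [0.5737 0.0041 0.09  ] [0.5727 0.0051 0.0879]
```

Emit:
{"name": "move_arm", "arguments": {
  "series": [
    [[0,0,-0.245,0.445,0.815,0,0],[0,0,-0.245,0.445,0.815,0,0],[0,0,-0.245,0.445,0.815,0,0],[0,0,-0.245,0.445,0.815,0,0],[0,0,-0.245,0.445,0.815,0,0],[0,0,-0.245,0.445,0.815,0,0],[0,0,-0.245,0.445,0.815,0,0],[0,0,-0.245,0.445,0.815,0,0],[0,0,-0.245,0.445,0.815,0,0],[0,0,-0.245,0.445,0.815,0,0],[0,0,-0.245,0.445,0.815,0,0],[0,0,-0.245,0.445,0.815,0,0],[0,0,-0.245,0.445,0.815,0,0],[0,0,-0.245,0.445,0.815,0,0],[0,0,-0.245,0.445,0.815,0,0],[0,0,0,0,0,0,0]]
  ]
}}

```text
time_s: 2.85
tcp_pos: [0.6057, 0.1649, 0.2944]
ee_rot: [[0.01, 0.211, 0.977], [-0.005, 0.978, -0.211], [-1.0, -0.002, 0.01]]
wrist_force: [0.1, -0.8, 0.4]
gripper_width: 0.005
```

Emit:
{"name": "move_arm", "arguments": {
  "series": [
    [[0.036,0.07,-0.1,0.29,0.41,-0.5,0],[0,0,0,0,0,-0.7,0],[0,0,0,0,0,-0.6,0],[0,0,0,0,0,0,0],[0,0,0,0,0,0,0]]
  ]
}}

```text
time_s: 3.48
tcp_pos: [0.6232, 0.1878, 0.1872]
ee_rot: [[0.004, 0.225, 0.974], [0.001, 0.974, -0.225], [-1.0, 0.002, 0.003]]
wrist_force: [-0.2, -0.8, 0.1]
gripper_width: 0.003
```

```bash
python3 - <<'E'
from h import *
p,d=viewer.capture("side"); cv2.imwrite("pics/side1.png",cv2.resize(p[130:330,130:400,::-1],None,fx=2.5,fy=2.5))
E
```

```text
(no output)
```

View pics/side1.png

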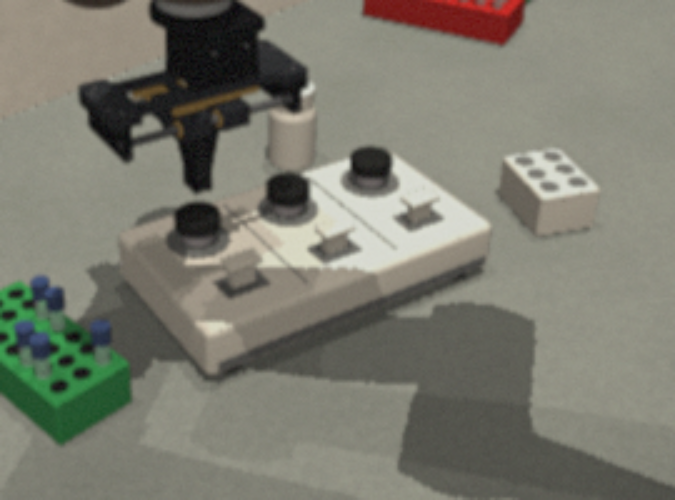

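The closed fingertips, at (200,185) in the crop, stand right over the left head at (198,215) with the height clear. I go down to press it.

Emit:
{"name": "move_arm", "arguments": {
  "series": [
    [[0,0,0,0,0,-0.35,0],[0,0,0,0,0,-0.1,0],[0,0,0,0,0,0,0]]
  ]
}}

```text
time_s: 3.9
tcp_pos: [0.6252, 0.1881, 0.1659]
ee_rot: [[0.013, 0.225, 0.974], [0.006, 0.974, -0.225], [-1.0, 0.009, 0.011]]
wrist_force: [0.6, 0.4, 1.0]
gripper_width: 0.006
```

Emit:
{"name": "move_arm", "arguments": {
  "series": [
    [[0,0,0,0,0,-0.1,0],[0,0,0,0,0,0,0]]
  ]
}}

```text
time_s: 4.15
tcp_pos: [0.6259, 0.1884, 0.1614]
ee_rot: [[0.015, 0.224, 0.974], [0.007, 0.974, -0.225], [-1.0, 0.011, 0.013]]
wrist_force: [0.2, -0.9, 0.4]
gripper_width: 0.004
```

Emit:
{"name": "move_arm", "arguments": {
  "series": [
    [[-0.05,0.1,0,-0.04,0,-0.1,0],[0,0,0,0,0,0,0]]
  ]
}}

```text
time_s: 4.4
tcp_pos: [0.624, 0.1887, 0.1563]
ee_rot: [[0.003, 0.224, 0.975], [0.0, 0.975, -0.224], [-1.0, 0.001, 0.003]]
wrist_force: [-2.1, 0.7, 1.1]
gripper_width: 0.005
```

Emit:
{"name": "move_arm", "arguments": {
  "series": [
    [[0,0,0,0,0,-0.08,0],[0,0,0,0,0,0,0]]
  ]
}}

```text
time_s: 4.65
tcp_pos: [0.6242, 0.1888, 0.1518]
ee_rot: [[0.003, 0.224, 0.975], [0.0, 0.975, -0.224], [-1.0, 0.001, 0.003]]
wrist_force: [-0.3, 0.2, 3.8]
gripper_width: 0.006
```

Emit:
{"name": "move_arm", "arguments": {
  "series": [
    [[0,0,0,0,0,-0.06,0],[0,0,0,0,0,0,0]]
  ]
}}

```text
time_s: 4.9
tcp_pos: [0.6243, 0.1888, 0.1485]
ee_rot: [[0.004, 0.224, 0.975], [0.0, 0.975, -0.224], [-1.0, 0.001, 0.004]]
wrist_force: [-1.2, 0.1, 3.2]
gripper_width: 0.003
```

Emit:
{"name": "move_arm", "arguments": {
  "series": [
    [[0,0,0,0,0,0,0]]
  ]
}}

```text
time_s: 5.03
tcp_pos: [0.6243, 0.1888, 0.1486]
ee_rot: [[0.004, 0.223, 0.975], [0.0, 0.975, -0.223], [-1.0, 0.001, 0.004]]
wrist_force: [-1.2, 0.4, 4.0]
gripper_width: 0.009
```

Emit:
{"name": "move_arm", "arguments": {
  "series": [
    [[0,0,0,0,0,0,0]]
  ]
}}

```text
time_s: 5.15
tcp_pos: [0.6243, 0.1888, 0.1487]
ee_rot: [[0.004, 0.223, 0.975], [0.0, 0.975, -0.223], [-1.0, 0.001, 0.004]]
wrist_force: [-0.9, -0.4, 2.6]
gripper_width: 0.008
```

The left head gives about 3.3 N at 11 mm, which fits the soft spring. I press the middle one next.

Emit:
{"name": "move_arm", "arguments": {
  "series": [
    [[0,0,0,0,0,0.4,0],[0,0,0,0,0,0.3,0],[0,0,0,-0.2,-0.8,0,0],[0,0,0,-0.2,-0.8,0,0],[0,0,0,0,0,0,0],[0,0,0,0,0,0,0]]
  ]
}}

```text
time_s: 5.9
tcp_pos: [0.5984, 0.0911, 0.1876]
ee_rot: [[-0.001, 0.224, 0.975], [0.0, 0.975, -0.224], [-1.0, 0.0, -0.001]]
wrist_force: [0.5, 0.4, 0.3]
gripper_width: 0.008
```

Emit:
{"name": "move_arm", "arguments": {
  "series": [
    [[0,0,0,0,0.01,-0.25,0],[0,0,0,0,0,-0.18,0],[0,0,0,0,0,0,0]]
  ]
}}

```text
time_s: 6.28
tcp_pos: [0.5987, 0.0937, 0.1588]
ee_rot: [[-0.002, 0.221, 0.975], [-0.0, 0.975, -0.221], [-1.0, -0.001, -0.002]]
wrist_force: [-0.8, -0.8, 2.0]
gripper_width: 0.008
```

Emit:
{"name": "move_arm", "arguments": {
  "series": [
    [[0,0.1,0,0,0,-0.1,0],[0,0,0,0,0,0,0]]
  ]
}}

```text
time_s: 6.52
tcp_pos: [0.5997, 0.0939, 0.1536]
ee_rot: [[-0.015, 0.22, 0.975], [-0.001, 0.976, -0.22], [-1.0, -0.004, -0.014]]
wrist_force: [-2.0, -0.4, 4.8]
gripper_width: 0.004
```

Emit:
{"name": "move_arm", "arguments": {
  "series": [
    [[0,0,0,0,0,-0.1,0],[0,0,0,0,0,0,0]]
  ]
}}

```text
time_s: 6.78
tcp_pos: [0.5998, 0.0939, 0.1496]
ee_rot: [[-0.014, 0.22, 0.976], [-0.001, 0.976, -0.22], [-1.0, -0.004, -0.013]]
wrist_force: [-2.8, -0.3, 6.8]
gripper_width: 0.002
```

Middle: 6.8 N at 10.4 mm, the 0.55 N/mm spring. Now the right one.

Emit:
{"name": "move_arm", "arguments": {
  "series": [
    [[0,0,0,0,0,0.4,0],[0,-0.1,0,0,0,0.3,0],[0,0,0,-0.18,-0.82,0,0],[0,0,0,-0.18,-0.82,0,0],[0,0,0,0,0,0,0],[0,0,0,0,0,0,0]]
  ]
}}

```text
time_s: 7.52
tcp_pos: [0.5768, -0.005, 0.1931]
ee_rot: [[0.003, 0.219, 0.976], [0.002, 0.976, -0.219], [-1.0, 0.003, 0.002]]
wrist_force: [-0.4, 0.6, -0.2]
gripper_width: 0.002
```

Emit:
{"name": "move_arm", "arguments": {
  "series": [
    [[0,0,0,0,0,-0.25,0],[0,0,0,0,0,-0.18,0],[0,0,0,0,0,0,0]]
  ]
}}

```text
time_s: 7.9
tcp_pos: [0.5767, -0.0029, 0.1644]
ee_rot: [[0.001, 0.217, 0.976], [0.003, 0.976, -0.217], [-1.0, 0.003, 0.001]]
wrist_force: [-0.7, 0.2, -0.1]
gripper_width: 0.002
```

Emit:
{"name": "move_arm", "arguments": {
  "series": [
    [[0,0,0,0,0,-0.1,0],[0,0,0,0,0,0,0]]
  ]
}}

```text
time_s: 8.15
tcp_pos: [0.5774, -0.0024, 0.1584]
ee_rot: [[0.002, 0.215, 0.977], [0.002, 0.977, -0.215], [-1.0, 0.002, 0.002]]
wrist_force: [-1.1, -1.1, 3.1]
gripper_width: 0.001
```

Emit:
{"name": "move_arm", "arguments": {
  "series": [
    [[0,0,0,0,0,-0.1,0],[0,0,0,0,0,0,0]]
  ]
}}

```text
time_s: 8.4
tcp_pos: [0.5776, -0.0024, 0.1539]
ee_rot: [[0.003, 0.215, 0.977], [0.002, 0.977, -0.215], [-1.0, 0.002, 0.003]]
wrist_force: [-2.3, 0.2, 7.3]
gripper_width: 0.002
```

Emit:
{"name": "move_arm", "arguments": {
  "series": [
    [[0,0,0,0,0,-0.07,0],[0,0,0,0,0,0,0]]
  ]
}}

```text
time_s: 8.65
tcp_pos: [0.5775, -0.0024, 0.1523]
ee_rot: [[0.004, 0.214, 0.977], [0.001, 0.977, -0.214], [-1.0, 0.002, 0.004]]
wrist_force: [-4.3, 0.5, 8.8]
gripper_width: 0.004
```

Right: 8.8 N at 7.7 mm, the hard spring, so the left is the softest. I press a little deeper for an equal press, then lift and go over to the left tag.

Emit:
{"name": "move_arm", "arguments": {
  "series": [
    [[0,0,0,0,0,-0.07,0],[0,0,0,0,0,0,0]]
  ]
}}

```text
time_s: 8.9
tcp_pos: [0.5774, -0.0024, 0.1513]
ee_rot: [[0.005, 0.213, 0.977], [0.001, 0.977, -0.213], [-1.0, 0.002, 0.005]]
wrist_force: [-2.8, 0.8, 9.8]
gripper_width: -0.0
```

Emit:
{"name": "move_arm", "arguments": {
  "series": [
    [[0,0,0,0,0,0.4,0],[0,0,0,0,0,0.4,0],[0,0,-0.05,-0.135,0.875,0,0],[0,0,0,-0.135,0.875,0,0],[0,0,0,-0.135,0.875,0,0],[0,0,0,-0.135,0.875,0,0],[0,0,0,0,0,0,0],[0,0,0,0,0,0,0]]
  ]
}}

```text
time_s: 9.9
tcp_pos: [0.544, 0.2135, 0.2001]
ee_rot: [[0.01, 0.224, 0.974], [0.005, 0.974, -0.224], [-1.0, 0.007, 0.009]]
wrist_force: [0.6, -0.1, -0.1]
gripper_width: 0.002
```

Emit:
{"name": "move_arm", "arguments": {
  "series": [
    [[-0.036,0.07,0,0.02,-0.1,0,0],[0,0,0,0,0,-0.3,0],[0,0,0,0,0,0,0],[0,0,0,0,0,0,0]]
  ]
}}

```text
time_s: 10.4
tcp_pos: [0.5464, 0.2027, 0.1824]
ee_rot: [[-0.001, 0.23, 0.973], [-0.0, 0.973, -0.23], [-1.0, -0.0, -0.0]]
wrist_force: [-0.3, 0.2, -0.6]
gripper_width: 0.007
```

```bash
python3 - <<'E'
from h import *
p,d=viewer.capture("side"); cv2.imwrite("pics/side2.png",cv2.resize(p[130:330,130:400,::-1],None,fx=2.5,fy=2.5))
E
```

```text
(no output)
```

View pics/side2.png

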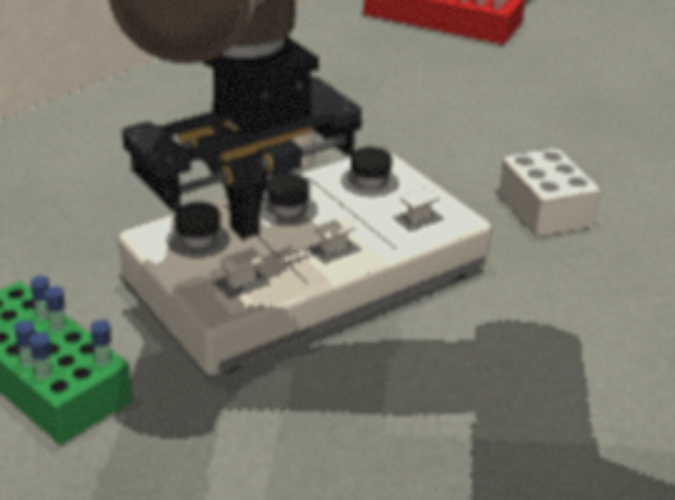

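The tip, at (247,235), hangs just above the left tag at (240,262), about 5 mm off in y, which I correct on the way down.

Emit:
{"name": "move_arm", "arguments": {
  "series": [
    [[0,0,0,-0.02,0.07,-0.1,0],[0,0,0,0,0,-0.15,0],[0,0,0,0,0,0,0]]
  ]
}}

```text
time_s: 10.82
tcp_pos: [0.5452, 0.207, 0.167]
ee_rot: [[0.0, 0.231, 0.973], [0.0, 0.973, -0.231], [-1.0, 0.0, -0.0]]
wrist_force: [-0.1, -0.2, 0.7]
gripper_width: 0.005
```

Emit:
{"name": "move_arm", "arguments": {
  "series": [
    [[0,0,0,0,0,-0.15,0],[0,0,0,0,0,0,0]]
  ]
}}

```text
time_s: 11.08
tcp_pos: [0.5453, 0.2073, 0.1575]
ee_rot: [[0.0, 0.23, 0.973], [0.001, 0.973, -0.23], [-1.0, 0.001, 0.0]]
wrist_force: [0.3, -0.2, -0.4]
gripper_width: 0.006
```

Emit:
{"name": "move_arm", "arguments": {
  "series": [
    [[0,0,0,0,0,-0.15,0],[0,0,0,0,0,0,0]]
  ]
}}

```text
time_s: 11.32
tcp_pos: [0.5456, 0.2075, 0.1484]
ee_rot: [[0.001, 0.23, 0.973], [0.001, 0.973, -0.23], [-1.0, 0.001, 0.001]]
wrist_force: [-0.2, 0.1, -0.4]
gripper_width: 0.005
```

Emit:
{"name": "move_arm", "arguments": {
  "series": [
    [[0,0,0,0,0,-0.12,0],[0,0,0,0,0,0,0]]
  ]
}}

```text
time_s: 11.58
tcp_pos: [0.5464, 0.208, 0.1443]
ee_rot: [[0.004, 0.228, 0.974], [0.001, 0.974, -0.228], [-1.0, 0.002, 0.004]]
wrist_force: [-0.2, -0.4, 0.6]
gripper_width: 0.008
```

Emit:
{"name": "move_arm", "arguments": {
  "series": [
    [[0,0,0,0,0,-0.08,0]]
  ]
}}

```text
time_s: 11.7
tcp_pos: [0.5469, 0.2082, 0.1437]
ee_rot: [[0.006, 0.226, 0.974], [0.0, 0.974, -0.226], [-1.0, 0.001, 0.006]]
wrist_force: [-14.0, -0.5, 40.3]
gripper_width: 0.001
```

At the stop: TCP z 0.1437 puts the tip at 74 mm and the force rose sharply. I lift away and look.

Emit:
{"name": "move_arm", "arguments": {
  "series": [
    [[0,0,0,0,0,0.4,0],[0,0,0,0,0,0.8,0],[0,0,0,-0.5,0,0.8,0],[0,0,0,-0.8,-0.5,0.5,0],[0,0,0,-0.6,-0.8,0,0],[0,0,0,-0.3,-0.9,0,0],[0,0,0,0,-1,0,0],[0,0,0,0,-1,0,0],[0,0,0,0,-1,0,0],[0,0,0,0,0,0,0],[0,0,0,0,0,0,0]]
  ]
}}

```text
time_s: 13.08
tcp_pos: [0.4075, -0.1122, 0.2914]
ee_rot: [[0.002, 0.227, 0.974], [0.001, 0.974, -0.227], [-1.0, 0.002, 0.002]]
wrist_force: [-0.6, -0.1, -1.2]
gripper_width: 0.001
```

```bash
python3 - <<'E'
from h import *
for c in("top","side"):
    p,d=viewer.capture(c); np.save(c+"3.npy",d)
    cv2.imwrite(f"pics/{c}3.png",cv2.resize(p[130:330,(90 if c=="top" else 130):(360 if c=="top" else 400),::-1],None,fx=2.5,fy=2.5))
    P=cloud(c,d)
    for X,Y in[(.5451,.2075),(.5225,.1101),(.4999,.0127),(.623,.1894),(.6004,.092),(.5778,-.0054)]:
        q=P[(np.hypot(P[...,0]-X,P[...,1]-Y)<.009)&(P[...,2]>.065)]
        print(c,len(q),np.round(np.median(q[:,2]),4) if len(q) else None)
E
```

```text
top 44 0.0739
top 45 0.0867
top 44 0.0868
top 45 0.0896
top 44 0.0896
top 45 0.0895
side 36 0.0729
side 58 0.0841
side 48 0.0839
side 26 0.0892
side 23 0.0893
side 19 0.0889
```

View pics/side3.png

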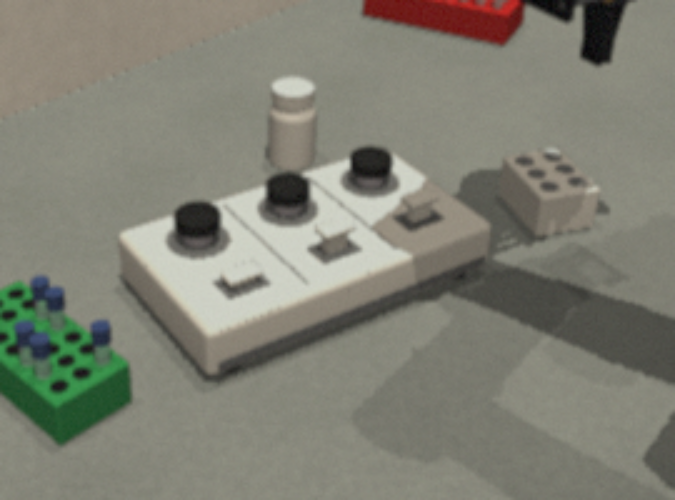

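View pics/top3.png

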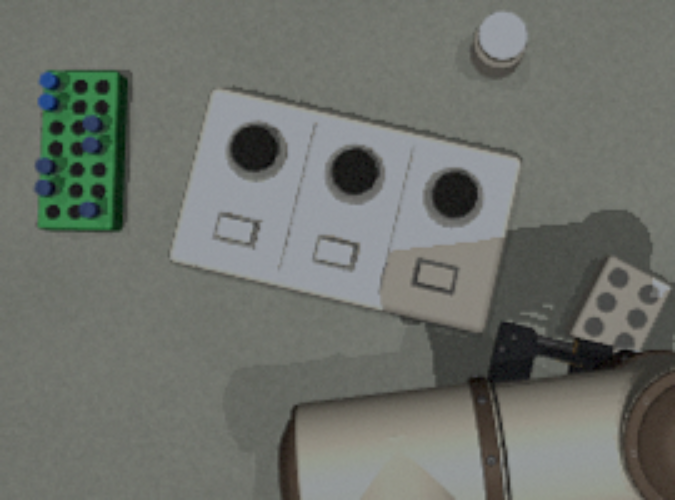

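The left tag, at (240,280) in the side crop, sits at 73.9 mm, fully down. The other two tags are up at 86.7 mm, the heads are back at 90 mm, the bystanders are undisturbed and the robot is clear.

```bash
python3 -c "
from h import *
print(r.finish_job())"
```

```text
the job is handed in; nothing more can be done
None
```

I pressed the three heads left, middle, right with the closed fingertips. The left head was the softest, so I pushed the left tag down to its stop and handed the job in at about 13 s.

| Head | Force | Depth | Spring it fits |
|---|---|---|---|
| Left | about 3.3 N | 11 mm | softest, 0.2 N/mm |
| Middle | 6.8 N | 10.4 mm | 0.55 N/mm |
| Right | 9.8 N | 8.7 mm | 0.95 N/mm |

**Last checks:** the top camera put the left tag at 73.9 mm (fully down is 74), the other two tags at 86.7 and 86.8 mm (up), and all heads back at about 90 mm. The side camera agreed to within 1–3 mm. The jar, rack and block looked unmoved by eye, and the arm was clear of everything.

**Possible concerns:**
- **Force at the stop:** the wrist force briefly read 40.3 N upward and 14 N sideways, about 43 N in all, as the fingertips bottomed the tag. That is well under the 120 N wrist limit. The 40 N limit is for the arm and gripper body, and only the fingertips were pressing.
- **Tag push not felt:** the expected 3 N did not show in the readings on the way down. The depth check is what confirms that the tag went all the way.

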